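# Set and clamp the stop of a tile-cutting jig

### The arm

A 7-joint arm with a two-finger parallel gripper is mounted at the origin on the work surface; the furniture and walls round the work are solid. World frame = base frame: x ahead of the robot, y to its left, z up, the work surface at z = 0. Lengths are in m, angles in rad, forces in N, time in s.
With the tool pointing down it reaches from about 0.4 to 0.9 m from the base axis. Payload 5.6 kg.
Tool frame: the origin (TCP) lies at the very end of the fingers, on their centre line; the grasp point (between the pads) lies 19 mm behind it; z points along the fingers, y is the line along which they close (so a half turn about z gives the same grasp; the last joint's range is limited). The gripper opens to 92 mm and grips with 3 to 60 N. Pads are 20 mm wide; open, the fingers measure 128 mm over their backs; the gripper's body (75 mm by 189 mm) begins 69 mm behind the grasp point.
Start: joints at [-1.172, 0.468, -0.012, 1.603, 0.006, 1.071, -0.056], TCP at [0.278, 0.588, 0.215] pointing down, gripper open.
Joint ranges: [-2.53, 2.53], [-0.31, 2.02], [-1.57, 1.55], [0.28, 2.44], [-1.29, 4.43], [0.15, 1.84], [-2.92, 2.92]. Speed limits (rad/s): [2.57, 2.57, 3.14, 3.14, 3.14, 3.14, 3.14].

### API

Orientations are given as a rotation vector (axis times angle).
In Python, from bench import readout, viewer, job gives the robot as it stands. The module is installed in compiled form; this text tells all that it offers.
- The arm moves only by the tool move_arm, never from a script. Its argument "targets" is a list that holds one entry, the list of rows, each a list of 5 numbers: the shift along the tool's x, y, z in mm, then the turn about the tool's z in rad, then the finger opening in mm, from 0 to 91.9. In form: [[[tx, ty, tz, twist, jaw], ...]]. A call has 1 to 10 rows; each row is the pose to reach, as a shift and turn from the pose commanded when the call began, along the tool's axes at that moment; what a row does not reach only later rows make up. A row lasts 1/8 s, in which the tool goes at most 62.5 mm and 10.7 degrees, less where a joint would pass 70% of its speed; a pose out of reach is approached as far as the arm can. A call with a gripper value outside its range is refused whole. The fingers move at their own pace and stop on an object; "newtons" is the grip in N (left out, the last holds). Time passes only in rows, so rows that repeat a pose let the fingers close. It gives the time, the measured TCP pose, the force, the opening and the grip force at its end, in the units of the state.
- readout.read_state(): the state, without advancing time (a new reading comes with each control period).
- viewer.camera(name): name is "side" or "top"; returns a dict with "color" (480x640x3 uint8, red, green, blue), "camera_matrix" (3x3 intrinsics, pixels), "rvec" (rotation vector, rad) and "tvec" (3), from world to camera coordinates, as OpenCV has them. Camera axes: x right, y down, z forward; pixel columns grow to the right and rows downward; lengths in m; the calibration is good to about 2 mm. A picture is of the moment at which its call begins. There is no depth.
- job.sign_off(): hands the job in; it is judged then, once.
The state is a dict: "clock": time; "qpos": joint angles; "dq": joint speeds; "effort": joint torques, N m; "tool_pos": TCP position; "tcp_rot": TCP orientation; "wrist_force": force on the tool from outside, world axes, zero at the start; "wrist_torque": the same for the moment, N m; "grip_width": finger opening in m; "finger_force": force on a finger pad.
Only numpy, scipy, OpenCV 4.12 (cv2) and the standard library are available. Lean on these libraries where they do the work, as an engineer would, in place of code of your own. Each camera call takes 0.05 s, during which the arm holds its last target. There are 200 camera calls.

### The job

Slide the wooden stop of the tile-cutting jig along its slot until the black line on the stop is level with the red marker on the scale. Then tighten the red wing knob clockwise until you feel it clamp the slotted plate firmly, without forcing it further, the stop still at the marker, and let go. Leave the jar, the clay beaker and the tape roll where they are.

Things in the scene. Friction and masses are not known exactly. Their poses are not given: they have to be found in the camera images.
- jig: fixed plywood board, 325 x 90 mm, top 18 mm above the table. Origin on the table, 125 mm from the board's clamp end; x runs along the board to the two steel posts (50 mm tall, at x = 185, y = +-32 mm), z up. An 8 mm stud with the knob stands at x = -30, y = 0, an 8 mm guide pin (13 mm tall) at x = 15, y = 0; both pass through the stop's slot
- stop: loose 0.25 kg stop: upright wooden fence, 16 mm thick (x), 68 mm wide (y), top 48 mm above the origin, on a slotted aluminium plate 6 mm thick, 44 mm wide, reaching to x = -157 mm. Origin at the plate's underside (board top), under the fence's middle; axes as the jig's. Grip it across the 16 mm. Slides along the jig's x (origin at 41 to 108 mm there), freely while the knob is loose
- stop_line (a point): where the black line on the fence's +y end meets the plate's top height (x = 0, y = 34, z = 6 mm in the stop's frame, mid-thickness of the fence). The line also runs over the top of the fence
- marker: small red marker with a white line, 10 x 7 x 4 mm, fixed on the aluminium scale strip along the +y edge of the board; origin under its middle, axes parallel to the jig's. The stop is set when the stop_line has the same position along the jig's x as this origin. It lies 25 to 60 mm further towards jig +x than the stop at the start
- clamp_knob: red wing knob on the stud: bar 46 mm long (its x), 12 mm thick (its y), 5 to 29 mm above the origin, over a hub of 26 mm diameter. Origin on the stud axis under the hub, at first 35 to 38 mm above the table. Clockwise from above moves it down 3 mm per rad; it stays where left. Starts loose; comes tight after 1.6 to 3 rad (not known, more than one grasp)
- clamp_washer: dark steel washer, 31 mm in diameter, under the knob; does not turn; origin on the stud axis at its underside, at the start 4.8 to 7.8 mm above the slotted plate, which it clamps to the board. The knob drags with 0.1 N m until the washer meets the plate, then the torque climbs by about 0.4 N m per rad; 0.2 to 0.25 N m is tight, 0.4 N m and more is forced and bends the plate
- jar_ochre: jar with an ochre-coloured band and white lid, 62 mm in diameter, 73 mm tall, origin under its middle; bystander
- cup_beaker: grey-brown clay beaker, 78 mm in diameter, 84 mm tall, origin under its middle; bystander
- masking_tape: flat roll of cream tape, 104 mm in diameter, 25 mm tall, origin under its middle; bystander
Things that resemble listed ones, but are neither listed nor needed, are in the scene too. What is shaped like the stop but green is not meant.

How it is judged:
By the outcome, as a careful person would: the job done as asked, in the order asked, and still so for the second after the job is handed in, with the robot touching nothing.
It also fails if it takes over 72 s, if anything falls off the work surface, if the arm or the gripper's body presses on something with over 40 N, if the wrist force passes 120 N, or if a joint passes its speed limit or range.

## Working session

There is one attempt and no reset: what is moved stays moved. The work goes in short steps, Python scripts to look and compute and a tool call to move; the robot and the scene stay as the last step left them, time stands still between calls to the robot, and variables do not carry over. Pictures are saved under pics/ and viewed, at most 12 in all, crops included, and the job is handed in when it is done.

Besides the shell and the picture viewer there is one more tool, called after "Request:" by a JSON object that holds its "name" and its "arguments". move_arm: Moves the arm, as the interface text tells. Its arguments: {"type":"object","properties":{"targets":{"type":"array"},"newtons":{"type":"number"}},"required":["targets"]}

```bash
mkdir -p pics
cat > h.py <<'E'
import numpy as np, cv2
from scipy.spatial.transform import Rotation as R
from bench import readout, viewer, job
def cam(n):
    c=viewer.camera(n); c['K']=np.array(c['camera_matrix']); c['Rm']=cv2.Rodrigues(np.array(c['rvec'],float))[0]; c['t']=np.array(c['tvec'],float).ravel(); return c
def save(c,name,crop=None,s=1):
    im=c['color'][:,:,::-1]
    if crop: x0,y0,x1,y1=crop; im=im[y0:y1,x0:x1]
    cv2.imwrite('pics/'+name,cv2.resize(im,None,fx=s,fy=s,interpolation=cv2.INTER_CUBIC))
def ray(c,u,v):
    d=c['Rm'].T@np.linalg.solve(c['K'],[u,v,1]); return -c['Rm'].T@c['t'],d
def onz(c,u,v,z):
    o,d=ray(c,u,v); return o+d*(z-o[2])/d[2]
def proj(c,p):
    q=c['K']@(c['Rm']@np.array(p)+c['t']); return q[:2]/q[2]
E
python3 - <<'E'
from h import *
for n in('top','side'):
    c=cam(n); save(c,n+'1.png'); print(n,ray(c,320,240))
s=readout.read_state(); print(s)
E
```

```text
top (array([0.27050775, 0.06206491, 1.02850192]), array([ 0.14217879,  0.00750564, -0.98981417]))
side (array([0.43553772, 1.09765111, 0.7790233 ]), array([-0.04057295, -0.81630723, -0.57622329]))
{'clock': 0.1, 'qpos': array([-1.17198936,  0.46829583, -0.01161506,  1.60352881,  0.00599869,
        1.07138573, -0.05628561]), 'dq': array([ 0.0015847 , -0.00199496, -0.00151718, -0.00293799,  0.00167755,
       -0.00131076,  0.00058097]), 'effort': array([ 1.42425408e-03, -5.21653318e+01, -1.23318296e-02, -2.44369644e+01,
       -5.68228250e-02,  1.41139637e-02,  4.18569857e-05]), 'tool_pos': array([0.27775323, 0.58708959, 0.21373237]), 'tcp_rot': array([-6.88366255e-01, -3.06500203e+00,  2.45766508e-03]), 'wrist_force': array([ 0.24285147,  0.24344565, -0.48889894]), 'wrist_torque': array([0.04803017, 0.0183442 , 0.01603294]), 'finger_force': 0.0, 'grip_width': 0.09194833433261343}
```

View pics/top1.png

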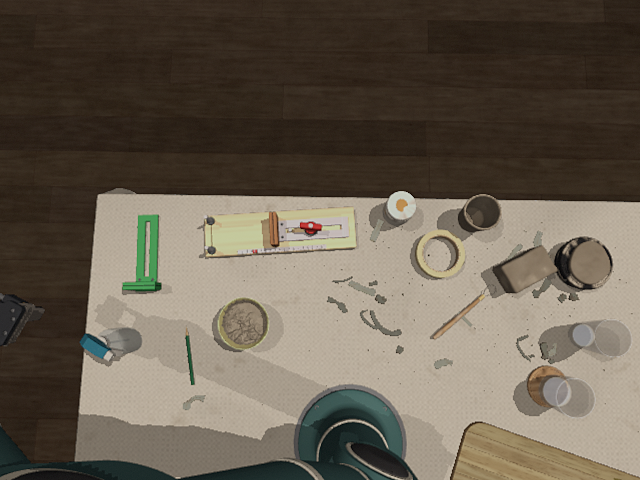

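View pics/side1.png

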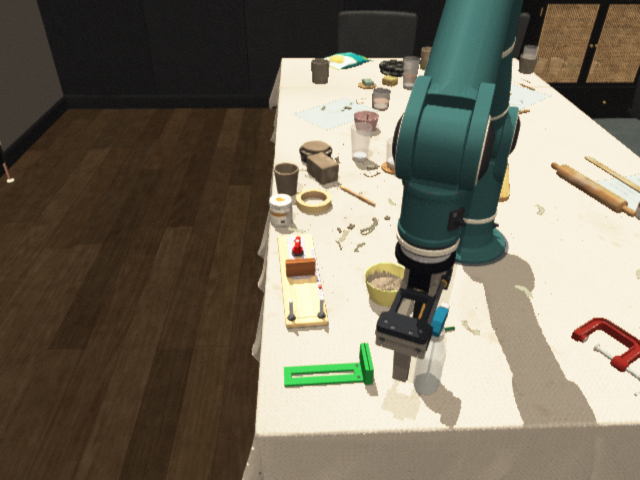

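Top view: jig at columns 205–355, rows 207–258, posts at the left (210,222)/(210,250), fence (275,230), red knob (311,228), and red marker about (254,252). The side view shows the same layout, with jig +x towards world +y. Next I'll measure and take a close crop.

Run:
```python
from h import *
c=cam('top'); save(c,'top2.png',(195,195,365,270),4.7)
s=cam('side'); save(s,'side2.png',(260,215,350,340),4.7)
def blobs(c,box,f):
    x0,y0,x1,y1=box; im=c['color'][y0:y1,x0:x1].astype(int); m=f(im[...,0],im[...,1],im[...,2]).astype(np.uint8)
    n,l,st,ce=cv2.connectedComponentsWithStats(m)
    out=[]
    for i in range(1,n):
        if st[i,4]>3:
            ys,xs=np.where(l==i); e=cv2.PCACompute(np.c_[xs,ys].astype(np.float32),None)[1][0]
            out.append((ce[i]+[x0,y0],st[i,4],st[i,:4]+[x0,y0,0,0],e))
    return out
red=lambda r,g,b:(r>110)&(g<50)&(b<60)
wood=lambda r,g,b:(r>90)&(g>45)&(r-g>35)&(g-b>15)&(r-g<110)&(b<90)
for nm,cc,bx in(('top',c,(195,195,365,270)),('side',s,(270,225,335,335))):
    for k,f in(('red',red),('wood',wood)):
        for b in blobs(cc,bx,f): print(nm,k,*b)
for u,v in((206,218),(205,258),(356,249),(355,207)): print(u,v,onz(c,u,v,.018))
for u,v in((210,221),(210,250)): print('post',onz(c,u,v,.05))
```

```text
top red [312.33333333 222.88888889] 9 [309 222   7   3] [0.9255787 0.3785553]
top red [302.53333333 225.26666667] 15 [300 223   8   5] [0.8462498 0.5327862]
top red [319.5 226. ] 6 [318 225   3   4] [0.4472136 0.8944272]
top red [313.83333333 227.83333333] 6 [312 227   5   2] [0.9965927  0.08248053]
top red [309.35294118 231.52941176] 17 [306 230   8   4] [0.98174757 0.19018823]
top wood [272.96846847 228.15315315] 222 [269 212   9  33] [0.0559453  0.99843377]
side red [297.21428571 248.57142857] 56 [293 242   9  12] [-0.3300822  0.9439521]
side wood [300.02145923 266.93347639] 466 [286 258  29  19] [ 0.9980618  -0.06223132]
206 218 [0.45949863 0.31714906 0.018     ]
205 258 [0.37257954 0.31480214 0.018     ]
356 249 [ 0.39752435 -0.00765144  0.018     ]
355 207 [ 0.4891989  -0.00482171  0.018     ]
post [0.44727596 0.300363   0.05      ]
post [0.38619204 0.29728126 0.05      ]
```

View pics/top2.png

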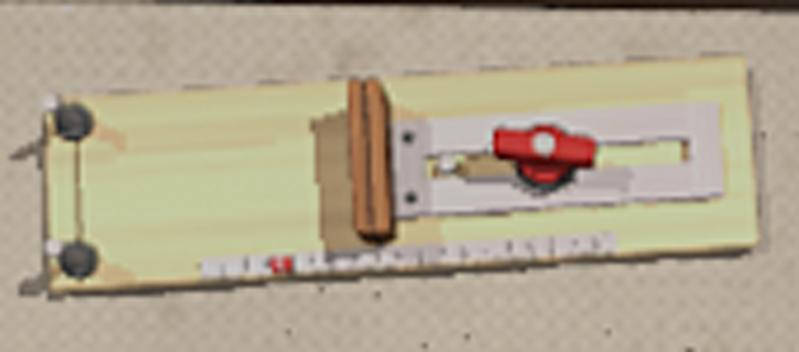

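View pics/side2.png

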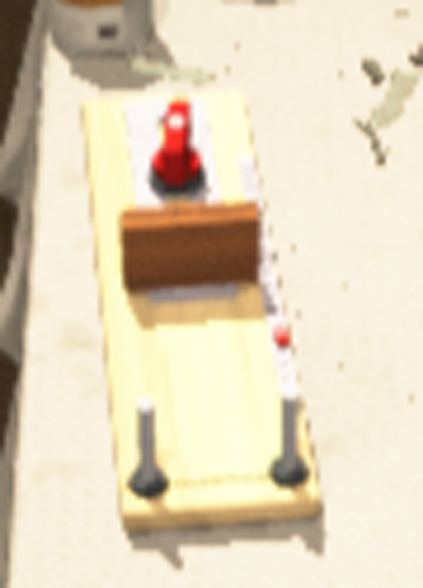

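```bash
cat >> h.py <<'E'
def T(x,y): return x/4.7+195,y/4.7+195
def S(x,y): return x/4.7+260,y/4.7+215
def tri(a,pa,b,pb):
    (o1,d1),(o2,d2)=ray(a,*pa),ray(b,*pb)
    k=np.linalg.lstsq(np.c_[d1,-d2],o2-o1,rcond=None)[0]; p,q=o1+k[0]*d1,o2+k[1]*d2
    return (p+q)/2,np.linalg.norm(p-q)*1000
E
python3 - <<'E'
from h import *
np.set_printoptions(precision=4,suppress=True)
c=cam('top'); s=cam('side')
tc=[onz(c,*T(*p),.018)[:2] for p in((47,98),(50,297),(757,247),(745,57))]
sc=[onz(s,*S(*p),.018)[:2] for p in((128,517),(320,508),(248,95),(88,103))]  # +y-world end first, far(x+) , near
for nm,q in(('top',tc),('side',sc)):
    q=np.array(q); ex=(q[0]+q[1])/2-(q[2]+q[3])/2; L=np.linalg.norm(ex); ex/=L
    ey=np.array([-ex[1],ex[0]]); o=q.mean(0)-ex*0.0375
    print(nm,'L',L,'W',np.linalg.norm(q[0]-q[1]),np.linalg.norm(q[3]-q[2]),'o',o,'yaw',np.arctan2(ex[1],ex[0]))
    J=lambda p:np.array([(p[:2]-o)@ex,(p[:2]-o)@ey])*1000
    if nm=='top':
        for k,p,z in(('marker',(281,265),.021),('fenceA',(370,80),.066),('fenceB',(375,235),.066),('knobtop',(543,142),.065),('pin',(447,163),.031),('postbaseA',(73,122),.02),('postbaseB',(79,260),.02),('posttop',(48,103),.05),('platefar',(721,150),.024)): print(k,onz(c,*T(*p),z),J(onz(c,*T(*p),z)))
    else:
        for k,p,z in(('marker',(281,336),.021),('fenceA',(122,211),.066),('fenceB',(258,207),.066),('knobtop',(178,122),.065),('posttopA',(146,405),.068),('posttopB',(290,397),.068),('postbase',(148,478),.02)): print(k,onz(s,*S(*p),z),J(onz(s,*S(*p),z)))
for k,a,b in(('marker',(281,265),(281,336)),('knob',(543,142),(178,122)),('posttopA',(48,103),(146,405)),('posttopB',(52,247),(290,397))): print(k,*tri(c,T(*a),s,S(*b)))
st=readout.read_state(); print(R.from_rotvec(st['tcp_rot']).as_matrix())
E
```

```text
top L 0.32226585064893637 W 0.09220153957472199 0.08842988624905851 o [0.4346 0.1185] yaw 1.6533204412755993
marker [0.3883 0.2084 0.021 ] [93.4045 38.6961]
fenceA [0.4654 0.1658 0.066 ] [ 44.6132 -34.6538]
fenceB [0.3969 0.1615 0.066 ] [45.9405 34.0287]
knobtop [0.4393 0.0894 0.065 ] [-29.437  -2.3  ]
pin [0.4349 0.1336 0.031 ] [14.9664 -1.537 ]
postbaseA [0.4528 0.3065 0.02  ] [185.8511 -33.6787]
postbaseB [0.3891 0.3006 0.02  ] [185.184   30.2834]
posttop [0.4558 0.3108 0.05  ] [189.9064 -37.0124]
platefar [0.4441 0.0094 0.024 ] [-109.5826   -0.5508]
side L 0.3242480452253855 W 0.08548927573112246 0.0887983582291065 o [0.4352 0.1243] yaw 1.6438754793893826
marker [0.3905 0.2072 0.021 ] [85.9436 38.5306]
fenceA [0.4665 0.1643 0.066 ] [ 37.5855 -34.2245]
fenceB [0.4003 0.163  0.066 ] [41.1606 31.9613]
knobtop [0.4388 0.0886 0.065 ] [-35.8069  -1.0247]
posttopA [0.4543 0.3069 0.068 ] [180.7918 -32.4227]
posttopB [0.391  0.3037 0.068 ] [182.1871  30.9071]
postbase [0.4545 0.3024 0.02  ] [176.2658 -32.271 ]
marker [0.3894 0.2082 0.0216] 2.2874767995749234
knob [0.439  0.0894 0.0656] 0.39533903859830777
posttopA [0.4534 0.3064 0.0673] 1.7853416354290415
posttopB [0.3901 0.3016 0.066 ] 1.7222777272136087
[[-0.9039  0.4276 -0.0002]
 [ 0.4276  0.9039 -0.0005]
 [-0.0001 -0.0005 -1.    ]]
```

Request:
{"name": "move_arm", "arguments": {"targets": [[[-40,-40,12,-0.13,60],[-80,-80,24,-0.26,50],[-120,-119,36,-0.39,45],[-160,-158,48,-0.518,45],[-200,-198,60,-0.518,45],[-240,-238,72,-0.518,45],[-280,-277,82,-0.518,45],[-320,-317,94,-0.518,45],[-320,-317,94,-0.518,45],[-320,-317,94,-0.518,45]]], "newtons": 15}}

```text
clock: 1.55
tool_pos: [0.4317, 0.1647, 0.1208]
tcp_rot: [-0.119, 3.139, 0.001]
wrist_force: [0.2, 0.5, 0.1]
grip_width: 0.0452
finger_force: 0.0
```

```bash
cat >> h.py <<'E'
np.set_printoptions(precision=4,suppress=True)
def delta(p,yaw=None):
    st=readout.read_state(); M=R.from_rotvec(st['tcp_rot']).as_matrix()
    print('tcp',st['tool_pos'],'t',st['clock'],'F',st['wrist_force'],'T',st['wrist_torque'],'g',st['grip_width'],st['finger_force'],'q7',st['qpos'][6])
    yy=np.arctan2(M[1,1],M[0,1]); print('yaw of tool y',yy,'shift mm',M.T@(np.array(p)-st['tool_pos'])*1000)
    if yaw is not None: print('twist',-(((yaw-yy)+np.pi/2)%np.pi-np.pi/2))
E
python3 - <<'E'
from h import *
delta([.4317,.1637,.038],1.647)
c=cam('side');save(c,'s3.png',(230,170,390,290),5)
E
```

```text
tcp [0.4317 0.1647 0.1208] t 1.55 F [0.2399 0.4983 0.0867] T [ 0.0264  0.0342 -0.0083] g 0.04522957256319944 0.0 q7 1.2221130633070119
yaw of tool y 1.6467028873242668 shift mm [ 0.1202 -1.0319 82.7692]
twist -0.0002971126757331799
```

View pics/s3.png

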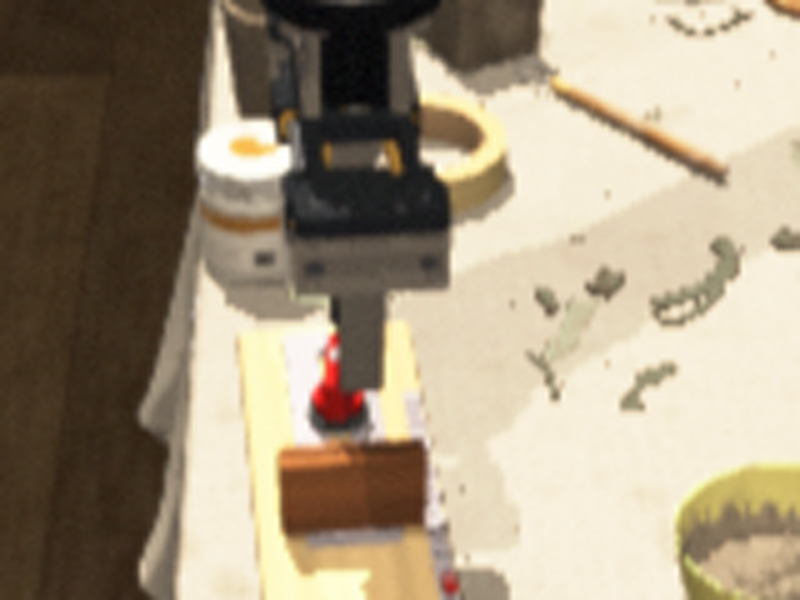

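The finger (crop column 361) is centred over the fence (283–425), and the fence lies below it. I'll descend and grip.

Request:
{"name": "move_arm", "arguments": {"targets": [[[0,-1,40,0,45],[0,-1,70,0,45],[0,-1,83,0,45],[0,-1,83,0,30],[0,-1,83,0,10],[0,-1,83,0,10],[0,-1,83,0,10],[0,-1,83,0,10]]], "newtons": 12}}

```text
clock: 2.6
tool_pos: [0.4326, 0.1639, 0.0386]
tcp_rot: [-0.12, 3.137, 0.002]
wrist_force: [-0.8, 1.5, 7.2]
grip_width: 0.0158
finger_force: 12.0
```

Run:
```python
from h import *
delta([.4317,.1637,.038],1.647)
```

```text
tcp [0.4326 0.1639 0.0386] t 2.6 F [-0.8429  1.4541  7.1567] T [0.2783 0.1747 0.0819] g 0.01579490948988689 11.99924647808075 q7 1.231906745401705
yaw of tool y 1.647241851180584 shift mm [ 0.9008 -0.0972  0.5926]
twist 0.00024185118058395183
```

Request:
{"name": "move_arm", "arguments": {"targets": [[[0,8,0,0,10],[0,16,0,0,10],[0,24,0,0,10],[0,32,0,0,10],[0,40,0,0,10],[0,47,0,0,10],[0,47,0,0,10],[0,47,0,0,10]]]}}

```text
clock: 3.6
tool_pos: [0.4291, 0.209, 0.0384]
tcp_rot: [-0.118, 3.138, -0.001]
wrist_force: [0.1, -3.3, 6.9]
grip_width: 0.0158
finger_force: 12.0
```

Run:
```python
from h import *
delta([.4317,.1637,.038],1.647)
a=cam('side')['color'][240:310,265:345]; b=cam('top')['color'][205:265,220:300]
f=lambda i:cv2.resize(i[:,:,::-1],(400,350),interpolation=cv2.INTER_CUBIC)
cv2.imwrite('pics/m4.png',np.hstack([cv2.resize(a[:,:,::-1],(400,350),interpolation=2),cv2.resize(b[:,:,::-1],(400,300),interpolation=2) if 0 else cv2.copyMakeBorder(cv2.resize(b[:,:,::-1],(400,300),interpolation=2),0,50,0,0,0)]))
```

```text
tcp [0.4291 0.209  0.0384] t 3.6 F [ 0.1159 -3.2841  6.9158] T [-0.7158 -0.0478 -0.0089] g 0.01575269387061904 12.000588923692703 q7 1.1390175258549053
yaw of tool y 1.645653868618995 shift mm [  0.8464 -45.3808   0.4489]
twist -0.0013461313810050335
```

View pics/m4.png

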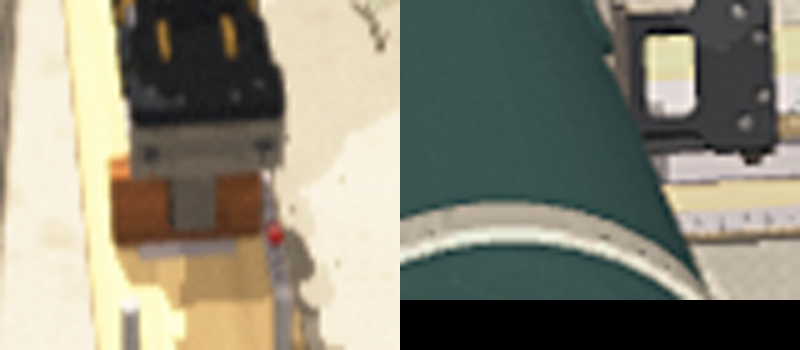

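Side view: the fence is gripped and its lower right corner (crop 263,238) is close to the marker (275,235), but the arm hides the top view. I'll release and clear the view to check.

Request:
{"name": "move_arm", "arguments": {"targets": [[[0,45,0,0,40],[0,45,0,0,40],[0,45,0,0,40],[0,45,-50,0,40],[0,65,-90,0,40],[0,125,-100,0,40],[0,185,-100,0,40],[0,245,-100,0,40],[0,305,-100,0,40],[0,345,-100,0,40]]]}}

```text
clock: 4.95
tool_pos: [0.4007, 0.5567, 0.1374]
tcp_rot: [0.123, -3.139, -0.001]
wrist_force: [0.7, -0.2, 0.3]
grip_width: 0.0404
finger_force: 0.0
```

Run:
```python
from h import *
delta([.4317,.1637,.038],1.647)
a=cam('side'); b=cam('top')
np.savez('m5.npz',a=a['color'],b=b['color'])
A=a['color'][255:305,270:335]; B=b['color'][205:265,230:310]
z=lambda i,w,h:cv2.resize(i[:,:,::-1],(w,h),interpolation=2)
cv2.imwrite('pics/m5.png',np.hstack([z(A,390,300),z(B,400,300)]))
```

```text
tcp [0.4007 0.5567 0.1374] t 4.95 F [ 0.6641 -0.1559  0.2934] T [ 0.1129 -0.0079  0.0348] g 0.04035193702582742 0.0 q7 0.6486749892451161
yaw of tool y 1.648821909430227 shift mm [  -0.3312 -394.2892   99.232 ]
twist 0.0018219094302269756
```

View pics/m5.png

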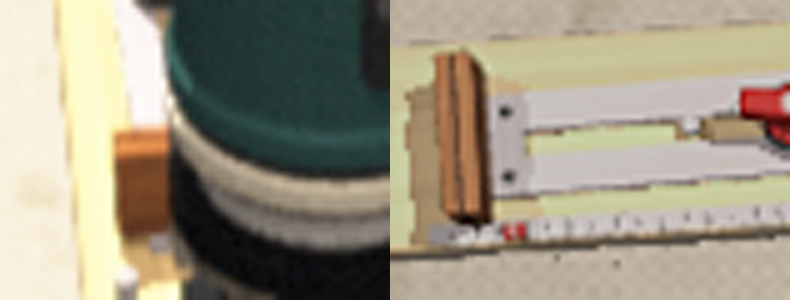

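Run:
```python
from h import *
b=cam('top'); im=b['color'].astype(int)
ex=np.array([np.cos(1.647),np.sin(1.647)])
# print rows across fence for dark line
for v in(220,226,232,238,244):
    r=im[v,236:254].sum(1); print(v,r)
print('marker'); 
for v in(250,251,252): print(v,[tuple(x) for x in im[v,249:261]])
P=lambda u,v,z:(lambda p:print(u,v,p,'s',p[:2]@ex*1000))(onz(b,u,v,z))
P(254.6,251.4,.021); P(242.5,216,.066);P(245,248.6,.066)
```

```text
220 [558 570 543 329 377 338 247 347 388 362 252 136 212 427 537 518 521 546]
226 [376 379 369 333 391 358 271 279 387 379 340 121 169 375 549 502 333 345]
232 [413 417 403 330 356 351 317 227 387 382 348 180 130 264 475 524 516 524]
238 [415 419 420 402 319 357 326 242 332 383 376 302 125 220 433 542 524 490]
244 [390 394 399 379 303 357 338 272 279 387 376 339 129 132 228 379 361 359]
marker
250 [(np.int64(181), np.int64(170), np.int64(168)), (np.int64(174), np.int64(164), np.int64(163)), (np.int64(159), np.int64(151), np.int64(151)), (np.int64(137), np.int64(95), np.int64(96)), (np.int64(175), np.int64(89), np.int64(86)), (np.int64(186), np.int64(140), np.int64(133)), (np.int64(180), np.int64(83), np.int64(79)), (np.int64(170), np.int64(56), np.int64(57)), (np.int64(150), np.int64(129), np.int64(129)), (np.int64(188), np.int64(181), np.int64(180)), (np.int64(190), np.int64(182), np.int64(181)), (np.int64(191), np.int64(186), np.int64(184))]
251 [(np.int64(196), np.int64(185), np.int64(183)), (np.int64(184), np.int64(176), np.int64(174)), (np.int64(140), np.int64(134), np.int64(134
[... 437 characters left out ...]
), np.int64(199), np.int64(199)), (np.int64(200), np.int64(194), np.int64(194)), (np.int64(178), np.int64(172), np.int64(173)), (np.int64(172), np.int64(152), np.int64(153)), (np.int64(157), np.int64(44), np.int64(43)), (np.int64(144), np.int64(88), np.int64(83)), (np.int64(144), np.int64(88), np.int64(78)), (np.int64(126), np.int64(47), np.int64(42)), (np.int64(114), np.int64(102), np.int64(95)), (np.int64(175), np.int64(164), np.int64(155)), (np.int64(179), np.int64(167), np.int64(157)), (np.int64(200), np.int64(189), np.int64(178))]
254.6 251.4 [0.3883 0.2088 0.021 ] s 178.6619227883844
242.5 216 [0.456 0.23  0.066] s 194.5716212649172
245 248.6 [0.3884 0.2221 0.066 ] s 191.87217180271782
```

The release rows carried a 45 mm shift by mistake, so the stop was dragged past the marker. In the top view the fence line is at columns 242–243.5 and the marker at 254.3, about 14 mm too far. I'll regrip it and bring it back.

Run:
```python
from h import *
b=cam('top'); ex=np.array([np.cos(1.647),np.sin(1.647)])
for u,v in((242.2,220),(242.5,226),(243,232),(243.1,238),(243.5,244)): p=onz(b,u,v,.066); print(p,p[:2]@ex)
delta([.428,.226,.038],1.647)
```

```text
[0.4476 0.2302 0.066 ] 0.19548523816403526
[0.4351 0.2291 0.066 ] 0.19531205421329
[0.4226 0.2276 0.066 ] 0.19472970180868232
[0.4102 0.2269 0.066 ] 0.19496755353706385
[0.3978 0.2255 0.066 ] 0.1945920693120041
tcp [0.4015 0.5537 0.1369] t 5.15 F [ 0.95    0.028  -0.1019] T [-0.0348  0.0056 -0.0078] g 0.039814785136361976 0.0 q7 0.6504613120656231
yaw of tool y 1.6478339409400498 shift mm [  -1.2369 -328.6499   99.3987]
twist 0.0008339409400497377
```

Request:
{"name": "move_arm", "arguments": {"targets": [[[-1,-60,0,0,45],[-1,-120,0,0,45],[-1,-180,0,0,45],[-1,-240,0,0,45],[-1,-295,0,0,45],[-1,-326,0,0,45],[-1,-326,20,0,45],[-1,-326,60,0,45],[-1,-326,98,0,45],[-1,-326,98,0,45]]]}}

```text
clock: 6.4
tool_pos: [0.4258, 0.2261, 0.038]
tcp_rot: [0.116, -3.135, 0.005]
wrist_force: [0.3, 0.2, 0.4]
grip_width: 0.045
finger_force: 0.0
```

Request:
{"name": "move_arm", "arguments": {"targets": [[[0,0,0,0,25],[0,0,0,0,10],[0,0,0,0,10],[0,0,0,0,10],[0,0,0,0,10]]]}}

```text
clock: 7.02
tool_pos: [0.4287, 0.2273, 0.0409]
tcp_rot: [-0.119, 3.138, -0.003]
wrist_force: [0.4, -6.6, 8.3]
grip_width: 0.0164
finger_force: 12.0
```

Run:
```python
from h import *
delta([.4290,.2119,.038],1.647)
st=readout.read_state(); print(st['tool_pos'][:2]@np.array([np.cos(1.647),np.sin(1.647)]))
```

```text
tcp [0.4287 0.2273 0.0409] t 7.025 F [ 0.3892 -6.5795  8.3191] T [-1.4265 -0.0356  0.2145] g 0.016411049805662534 12.006471008062363 q7 1.1082775055525909
yaw of tool y 1.646384930809632 shift mm [  0.9005 -15.3653   2.9024]
twist -0.0006150691903679117
0.1939950927348158
```

Request:
{"name": "move_arm", "arguments": {"targets": [[[0,-5,0,0,10],[0,-10,0,0,10],[0,-15,0,0,10],[0,-17,0,0,10],[0,-17,0,0,10],[0,-17,0,0,10]]]}}

```text
clock: 7.78
tool_pos: [0.4308, 0.2142, 0.0409]
tcp_rot: [-0.121, 3.135, 0.005]
wrist_force: [1.1, 4.4, 5.3]
grip_width: 0.0159
finger_force: 12.0
```

Run:
```python
from h import *
st=readout.read_state(); print(st['tool_pos'][:2]@np.array([np.cos(1.647),np.sin(1.647)]),st['wrist_force'],st['grip_width'])
a=cam('side'); M=a['color'][275:295,310:328].astype(int)
m=(M[...,0]>150)&(M[...,1]<120)&(M[...,0]-M[...,1]>70); ys,xs=np.where(m); print(xs.mean()+310,ys.mean()+275,m.sum())
p=onz(a,xs.mean()+310,ys.mean()+275,.021);print(p,p[:2]@np.array([np.cos(1.647),np.sin(1.647)]))
```

```text
0.18074734691069969 [1.1475 4.3842 5.3281] 0.015910629714006905
320.0 286.5 2
[0.39   0.2072 0.021 ] 0.17692965354591553
```

Request:
{"name": "move_arm", "arguments": {"targets": [[[0,-1,0,0,10],[0,-2,0,0,10],[0,-3,0,0,10],[0,-3,0,0,10]]]}}

```text
clock: 8.32
tool_pos: [0.431, 0.2116, 0.0409]
tcp_rot: [-0.121, 3.135, 0.006]
wrist_force: [2.2, 5.7, 5.7]
grip_width: 0.016
finger_force: 12.0
```

Request:
{"name": "move_arm", "arguments": {"targets": [[[0,0,0,0,40],[0,0,0,0,40],[0,0,0,0,40],[0,0,-50,0,40],[0,0,-100,0,40],[0,50,-120,0,40],[0,110,-120,0,40],[0,170,-120,0,40],[0,170,-120,0,40]]]}}

```text
clock: 9.45
tool_pos: [0.4141, 0.3832, 0.1591]
tcp_rot: [0.131, -3.138, -0.003]
wrist_force: [-0.2, -1.3, 0.1]
grip_width: 0.0401
finger_force: 0.0
```

Run:
```python
from h import *
delta([.4317,.1637,.038],1.647)
a=cam('side'); b=cam('top')
A=a['color'][255:305,275:335]; B=b['color'][205:265,230:310]
z=lambda i,w,h:cv2.resize(i[:,:,::-1],(w,h),interpolation=2)
cv2.imwrite('pics/m6.png',np.hstack([z(A,400,333)[:300],z(B,400,300)]))
```

```text
tcp [0.4141 0.3832 0.1591] t 9.45 F [-0.195  -1.2796  0.0977] T [0.0303 0.0038 0.0042] g 0.04005201373121493 0.0 q7 0.8408980604047744
yaw of tool y 1.6540410647318993 shift mm [   0.5689 -220.4466  120.7293]
twist 0.007041064731899249
```

View pics/m6.png

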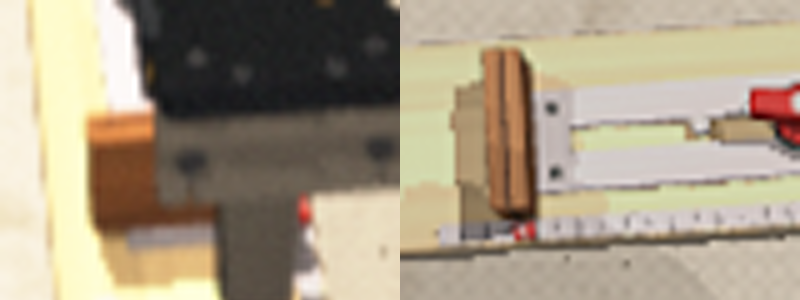

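Run:
```python
from h import *
b=cam('top'); ex=np.array([np.cos(1.647),np.sin(1.647)]); im=b['color'].astype(float)
g=im.sum(2)
for v in(218,222,226,230,234,238,242):
    seg=g[v,248:255]; k=247.+1+seg.argmin(); i=int(k); w=np.clip(370-g[v,i-1:i+2],0,None); u=(w*np.arange(i-1,i+2)).sum()/w.sum()
    p=onz(b,u,v,.066); print(v,seg.astype(int),u,p[:2]@ex)
r=im[...,0]-im[...,1]; w=r[248:255,249:261].copy(); w[w<40]=0; print(w.astype(int))
W=w[:5]; vv,uu=np.mgrid[248:253,249:261]; u=(W*uu).sum()/W.sum(); v=(W*vv).sum()/W.sum(); p=onz(b,u,v,.021); print(u,v,p,p[:2]@ex)
```

```text
218 [401 338 251 418 408 354 131] 254.36829836829835 0.1703027274839431
222 [410 346 250 417 411 378 225] 254.62140992167102 0.1701083305742849
226 [396 360 263 360 413 397 303] 250.0 0.17991821600458113
230 [391 360 278 300 416 402 346] 250.34883720930233 0.179516498746225
234 [342 323 293 271 391 406 340] 250.5625 0.17939250623594188
238 [327 334 303 214 370 366 332] 250.69955156950672 0.17942547916167334
242 [298 338 308 217 367 363 345] 250.72935779816513 0.1796774258629724
[[  0   0   0   0   0   0   0   0   0   0   0   0]
 [  0   0   0   0   0   0  54  72   0   0   0   0]
 [  0   0   0   0  47  43 111 114   0   0   0   0]
 [  0   0   0  53 100  47  96 134   0   0   0   0]
 [  0   0   0   0 120  59  59  84   0   0   0   0]
 [  0   0   0   0  41   0   0   0   0   0   0   0]
 [  0   0   0   0   0   0   0   0   0   0   0   0]]
254.63285834031853 250.7946353730092 [0.3896 0.2088 0.021 ] 0.17854113203237698
```

The top view puts the line at s = 179.6 mm and the marker at about 178.5–179.2 mm, so the stop is level within about 1 mm. Next is the knob's orientation.

Run:
```python
from h import *
b=cam('top'); im=b['color'][210:245,290:330].astype(int)
m=((im[...,0]>100)&(im[...,0]-im[...,1]>70)).astype(np.uint8)
for r in m[8:26,5:35]: print(''.join('#' if x else '.' for x in r))
```

```text
..............................
..............................
..............................
..............................
.............######...........
.....#########...###..........
.....########.....########....
.....########.....#########...
.....#########....#########...
.....#########...##########...
..........#####..#########....
.....................#####....
...........######.............
...........#########..........
............#######...........
..............####............
..............................
..............................
```

Run:
```python
from h import *
b=cam('top')
P=onz(b,299.6,224.5,.0655);Q=onz(b,321.6,226,.0655);C=onz(b,310.3,225.4,.0655)
d=P-Q; yaw=np.arctan2(d[1],d[0]); print(P,Q,C,'len',np.linalg.norm(d),'mid',(P+Q)/2,'yaw',yaw)
delta([.4388,.0893,.110],yaw+np.pi/2)
```

```text
[0.4403 0.1119 0.0655] [0.4379 0.0666 0.0655] [0.4388 0.0898 0.0655] len 0.04533125950100339 mid [0.4391 0.0892 0.0655] yaw 1.518752004155001
tcp [0.4168 0.3766 0.1594] t 9.7 F [-0.1905 -0.4579 -0.5689] T [0.0598 0.0269 0.0122] g 0.039950115843567974 0.0 q7 0.8415903664386432
yaw of tool y 1.6444466687000694 shift mm [  -0.7646 -288.1085   49.7199]
twist -1.445101662249828
```

Request:
{"name": "move_arm", "arguments": {"targets": [[[0,-40,0,-0.15,40],[0,-80,0,-0.3,40],[0,-120,0,-0.47,40],[0,-160,0,-0.65,40],[0,-200,0,-0.82,40],[0,-240,0,-1.0,40],[0,-270,0,-1.17,40],[0,-288,20,-1.32,40],[0,-288,50,-1.445,40],[0,-288,50,-1.445,40]]]}}

```text
clock: 10.95
tool_pos: [0.4365, 0.0896, 0.1084]
tcp_rot: [2.158, -2.278, -0.003]
wrist_force: [0.7, 0.5, 0.1]
grip_width: 0.04
finger_force: 0.0
```

Request:
{"name": "move_arm", "arguments": {"targets": [[[0,0,0,0,40],[0,0,0,0,40]]]}}

```text
clock: 11.2
tool_pos: [0.4389, 0.0917, 0.1107]
tcp_rot: [-2.163, 2.276, -0.002]
wrist_force: [-0.4, -0.0, 0.2]
grip_width: 0.0396
finger_force: 0.0
```

Run:
```python
from h import *
delta([.439,.0893,.046],1.519+np.pi/2)
a=cam('side'); b=cam('top')
A=a['color'][220:300,270:330]; B=b['color'][200:260,230:350]
z=lambda i,w,h:cv2.resize(i[:,:,::-1],(w,h),interpolation=2)
cv2.imwrite('pics/m7.png',np.hstack([z(A,300,400),cv2.copyMakeBorder(z(B,480,240),0,160,0,0,0)]))
```

```text
tcp [0.4389 0.0917 0.1107] t 11.2 F [-0.4016 -0.0435  0.1593] T [ 0.0571  0.1307 -0.0173] g 0.039635979895375054 0.0 q7 2.746476942671958
yaw of tool y 3.0908618059164716 shift mm [ 2.3803 -0.0539 64.6833]
twist 0.0010654791215749526
```

View pics/m7.png

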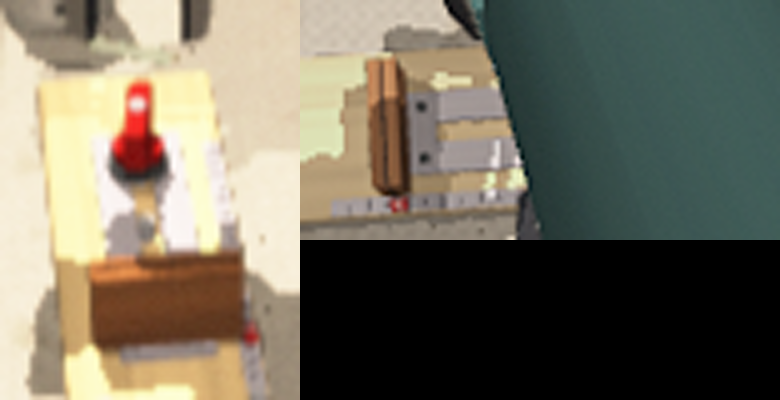

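Run:
```python
from h import *
a=cam('side'); ex=np.array([np.cos(1.647),np.sin(1.647)]); im=a['color'].astype(int)
for v in range(265,293): print(v,'f',im[v,308],'r',im[v,316], 'm',im[v,318:322,0]-im[v,318:322,1])
for u,v,z in((316,272,.066),(316,288,.024),(320,286.6,.021)): p=onz(a,u,v,z); print(p,p[:2]@ex)
```

```text
265 f [250 243 239] r [162 147 142] m [ 9  9  9 10]
266 f [249 242 239] r [167 152 147] m [10  8  9  9]
267 f [250 243 239] r [157 142 137] m [11  9  8 10]
268 f [248 240 237] r [157 143 138] m [20 11 10 10]
269 f [228 210 203] r [159 132 121] m [20 10  9  9]
270 f [166 131 115] r [140  96  73] m [22 11  9  9]
271 f [118  72  49] r [108  65  40] m [28 11  9  9]
272 f [107  62  37] r [109  63  39] m [33 10  9 10]
273 f [126  74  41] r [130  74  40] m [38 21 10 10]
274 f [130  77  41] r [119  68  38] m [36 20 18 19]
275 f [116  67  36] r [105  61  34] m [35 20 15 16]
276 f [108  64  35] r [109  65  36] m [36 23 13 14]
277 f [109  66  38] r [108  61  33] m [35 25 13 14]
278 f [111  67  36] r [111  66  36] m [33 21 15 14]
279 f [112  64  36] r [112  66  35] m [35 17 17 16]
280 f [113  67  37] r [108  63  36] m [30 15 17 14]
281 f [109  63  35] r [102  60  34] m [27 13 16 17]
282 f [104  61  34] r [95 56 32] m [28 12 20 14]
283 f [98 56 30] r [93 55 32] m [28 15 19 17]
284 f [97 59 34] r [95 56 31] m [34 33 45 20]
285 f [94 55 29] r [93 54 31] m [40 58 74 35]
286 f [94 56 34] r [95 57 34] m [43 76 98 56]
287 f [96 61 40] r [106  69  42] m [ 46  99 117  84]
288 f [121  98  89] r [150 115  75] m [26 72 74 52]
289 f [142 125 122] r [194 157 104] m [20 28 28 21]
290 f [150 135 129] r [213 175 115] m [17 14 14 14]
291 f [180 153 123] r [218 178 118] m [21 15 13 15]
292 f [213 176 122] r [216 178 118] m [25 15 12 16]
[0.3994 0.2104 0.066 ] 0.17938990122069137
[0.3994 0.2157 0.024 ] 0.18463225014655565
[0.39   0.2076 0.021 ] 0.17727669981140345
```

The fence and marker agree in both views to about 1 mm, and the open fingers straddle the knob. I'll descend and grip the bar.

Request:
{"name": "move_arm", "arguments": {"targets": [[[2,0,30,0,40],[2,0,55,0,40],[2,0,65,0,40],[2,0,65,0,40],[2,0,65,0,20],[2,0,65,0,8],[2,0,65,0,8],[2,0,65,0,8]]], "newtons": 40}}

```text
clock: 12.35
tool_pos: [0.4405, 0.0896, 0.0454]
tcp_rot: [-2.162, 2.274, -0.004]
wrist_force: [5.0, -0.5, -1.0]
grip_width: 0.0116
finger_force: 40.0
```

Run:
```python
from h import *
delta([.439,.0893,.046],1.519+np.pi/2)
```

```text
tcp [0.4405 0.0896 0.0454] t 12.35 F [ 5.0339 -0.5252 -0.9634] T [-0.0776 -1.1396 -0.0793] g 0.011564450767313614 39.9661248922348 q7 2.720296917560549
yaw of tool y 3.0911624087978007 shift mm [ 0.3526  1.5131 -0.615 ]
twist 0.001366082002904001
```

Request:
{"name": "move_arm", "arguments": {"targets": [[[0,-1.5,0.4,0.14,8],[0,-1.5,0.8,0.28,8],[0,-1.5,1.3,0.42,8],[0,-1.5,1.7,0.56,8],[0,-1.5,2.1,0.7,8],[0,-1.5,2.1,0.7,8]]]}}

```text
clock: 13.1
tool_pos: [0.4412, 0.0893, 0.0432]
tcp_rot: [-1.254, 2.877, -0.002]
wrist_force: [4.3, -2.2, 3.1]
grip_width: 0.0114
finger_force: 40.0
```

Run:
```python
from h import *
delta([.4405,.0896,.046],1.519+np.pi/2)
```

```text
tcp [0.4412 0.0893 0.0432] t 13.1 F [ 4.3362 -2.2381  3.1277] T [-0.3856 -0.9286 -0.1333] g 0.011448385383653649 39.96361434459686 q7 2.1573338205685584
yaw of tool y 2.3929111883864698 shift mm [ 0.299   0.6901 -2.8141]
twist -0.6968851384084269
```

Request:
{"name": "move_arm", "arguments": {"targets": [[[0,0,0.4,0.14,8],[0,0,0.8,0.28,8],[0,0,1.3,0.42,8],[0,0,1.7,0.56,8],[0,0,2.1,0.7,8],[0,0,2.1,0.7,8]]]}}

```text
clock: 13.85
tool_pos: [0.4415, 0.0888, 0.0411]
tcp_rot: [-0.191, 3.132, -0.001]
wrist_force: [4.4, -3.5, 3.2]
grip_width: 0.0118
finger_force: 40.0
```

Run:
```python
from h import *
delta([.4405,.0896,.046],1.519+np.pi/2); print(readout.read_state()['effort'])
```

```text
tcp [0.4415 0.0888 0.0411] t 13.85 F [ 4.3938 -3.4901  3.1736] T [-0.8107 -1.0575 -0.1032] g 0.011788055858630572 39.96329069137573 q7 1.6010737071167054
yaw of tool y 1.6927676245389633 shift mm [ 0.8792  0.9196 -4.9472]
twist -1.3970287022559331
[ -2.358  -35.8505  -0.2786 -10.2889  -0.611    1.4219  -0.1566]
```

Request:
{"name": "move_arm", "arguments": {"targets": [[[0,0,0.3,0.1,8],[0,0,0.6,0.2,8],[0,0,0.6,0.2,8]]]}}

```text
clock: 14.22
tool_pos: [0.4415, 0.0886, 0.0405]
tcp_rot: [0.122, 3.136, -0.0]
wrist_force: [4.7, -4.4, 4.2]
grip_width: 0.012
finger_force: 40.0
```

```bash
cat > q.py <<'E'
from h import *
delta([.4405,.0896,.046],1.519+np.pi/2); print(readout.read_state()['effort'][6])
E
python3 q.py
```

```text
tcp [0.4415 0.0886 0.0405] t 14.225 F [ 4.6725 -4.4255  4.1973] T [-0.9342 -1.0233 -0.0837] g 0.011950342621536542 39.96640205383301 q7 1.444138665446969
yaw of tool y 1.492991695723879 shift mm [ 1.0943  0.9118 -5.548 ]
twist 1.5447880225187753
-0.11175376363098621
```

Request:
{"name": "move_arm", "arguments": {"targets": [[[0,0,0.3,0.1,8],[0,0,0.6,0.2,8],[0,0,0.6,0.2,8]]]}}

```text
clock: 14.6
tool_pos: [0.4415, 0.0884, 0.0398]
tcp_rot: [0.435, 3.108, -0.0]
wrist_force: [4.2, -5.4, 3.8]
grip_width: 0.0117
finger_force: 40.0
```

```bash
python3 q.py
```

```text
tcp [0.4415 0.0884 0.0398] t 14.6 F [ 4.15   -5.4197  3.802 ] T [-1.0514 -1.0306 -0.0751] g 0.011735646113565056 39.966466426849365 q7 1.2876675584856456
yaw of tool y 1.2928514977165304 shift mm [ 1.2795  0.8648 -6.1598]
twist 1.3446478245114268
-0.10872396407648921
```

Request:
{"name": "move_arm", "arguments": {"targets": [[[0,0,0.3,0.1,8],[0,0,0.6,0.2,8],[0,0,0.6,0.2,8]]]}}

```text
clock: 14.98
tool_pos: [0.4414, 0.0882, 0.0392]
tcp_rot: [0.743, 3.049, 0.0]
wrist_force: [3.7, -5.2, 4.8]
grip_width: 0.0117
finger_force: 40.0
```

```bash
python3 q.py
```

```text
tcp [0.4414 0.0882 0.0392] t 14.975 F [ 3.6887 -5.2346  4.8329] T [-1.1992 -1.014  -0.0932] g 0.01174367955054485 39.966827630996704 q7 1.1319528434676478
yaw of tool y 1.0926650694223994 shift mm [ 1.4453  0.7908 -6.7764]
twist 1.144461396217296
-0.10546229314059019
```

Request:
{"name": "move_arm", "arguments": {"targets": [[[0,0,0.3,0.1,8],[0,0,0.4,0.15,8],[0,0,0.4,0.15,8]]]}}

```text
clock: 15.35
tool_pos: [0.4414, 0.0881, 0.0391]
tcp_rot: [0.969, 2.985, 0.001]
wrist_force: [4.2, -4.8, 8.4]
grip_width: 0.0114
finger_force: 40.0
```

```bash
python3 q.py
python3 - <<'E'
from h import *
a=cam('side'); save(a,'s8.png',(265,215,335,305),6)
E
```

```text
tcp [0.4414 0.0881 0.0391] t 15.35 F [ 4.2386 -4.7651  8.3672] T [-1.3099 -0.6918  0.0157] g 0.011441313008335991 39.986618757247925 q7 1.0160355001873296
yaw of tool y 0.9432175013593574 shift mm [ 1.5949  0.6634 -6.9171]
twist 0.9950138281542538
-0.11776038911193609
```

View pics/s8.png

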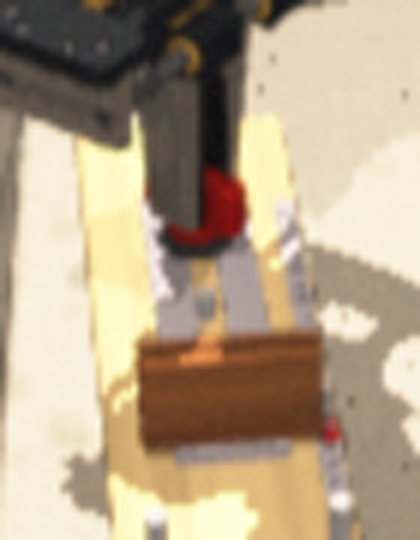

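```bash
cat > q.py <<'E'
from h import *
L=[]
for i in range(5):
    viewer.camera('side'); s=readout.read_state(); L.append(np.r_[s['wrist_torque'][2],s['effort'][6],s['effort'][4],s['wrist_force'],s['tool_pos']*1000])
L=np.array(L); print('Tz',L[:,0],'e7',L[:,1]); print('mean',L.mean(0)); M=R.from_rotvec(s['tcp_rot']).as_matrix(); print('yaw',np.arctan2(M[1,1],M[0,1]),'grip',s['grip_width'],s['clock'])
E
python3 q.py
```

```text
Tz [ 0.0117 -0.0131  0.004  -0.0119 -0.005 ] e7 [-0.02   -0.0184 -0.0185 -0.0188 -0.0189]
mean [ -0.0029  -0.0189  -0.8946   2.722   -5.7459   8.7319 441.4204  88.1207
  39.0905]
yaw 0.9433886929344977 grip 0.011883456772321626 15.65
```

Request:
{"name": "move_arm", "arguments": {"targets": [[[0,0,0.2,0.05,8],[0,0,0.3,0.1,8],[0,0,0.3,0.1,8]]]}}

```text
clock: 16.02
tool_pos: [0.4414, 0.088, 0.039]
tcp_rot: [1.117, 2.933, 0.001]
wrist_force: [1.5, -7.1, 12.8]
grip_width: 0.0117
finger_force: 40.0
```

```bash
python3 q.py
```

```text
Tz [ 0.0696  0.0315  0.0688  0.0638 -0.0064] e7 [-0.076  -0.0608 -0.059  -0.0591 -0.0593]
mean [  0.0455  -0.0629  -1.0266   1.7673  -5.675   13.1804 441.3775  88.0352
  39.0159]
yaw 0.8434593217884988 grip 0.011687470406296844 16.275
```

The torque is climbing at about 0.4 N m/rad and the knob has stopped sinking, so the washer met the plate near yaw 1.08. The torque is now about 0.2 N m. One small extra turn.

Request:
{"name": "move_arm", "arguments": {"targets": [[[0,0,-0.3,0.04,8],[0,0,-0.5,0.07,8],[0,0,-0.5,0.07,8]]]}}

```text
clock: 16.65
tool_pos: [0.4413, 0.088, 0.0391]
tcp_rot: [1.218, 2.892, 0.001]
wrist_force: [3.8, -6.0, 6.6]
grip_width: 0.0116
finger_force: 40.0
```

```bash
python3 q.py
```

```text
Tz [0.0708 0.1481 0.1657 0.1026 0.1198] e7 [-0.1382 -0.129  -0.128  -0.128  -0.1282]
mean [  0.1214  -0.1303  -0.9936   3.034   -5.8862   6.3113 441.2952  87.9935
  39.0643]
yaw 0.7738772193487978 grip 0.011881640816788133 16.9
```

Request:
{"name": "move_arm", "arguments": {"targets": [[[-1,-0.3,0,0,8],[-2,-0.6,0,0,8],[-2,-0.6,0,0,8]]]}}

```text
clock: 17.27
tool_pos: [0.4414, 0.0878, 0.039]
tcp_rot: [1.217, 2.895, 0.002]
wrist_force: [2.0, -0.6, 7.6]
grip_width: 0.0116
finger_force: 40.0
```

```bash
python3 q.py
```

```text
Tz [0.0876 0.0804 0.1266 0.1011 0.1531] e7 [-0.0973 -0.0979 -0.098  -0.0979 -0.0978]
mean [  0.1098  -0.0978  -0.2136   1.7675  -0.5004   7.9834 441.3883  87.8599
  39.0563]
yaw 0.7749994129713151 grip 0.011504392206252828 17.525
```

Request:
{"name": "move_arm", "arguments": {"targets": [[[0,0,0,0.05,8]]]}}

```text
clock: 17.65
tool_pos: [0.4414, 0.0878, 0.039]
tcp_rot: [1.29, 2.864, 0.002]
wrist_force: [1.3, -1.4, 7.2]
grip_width: 0.0121
finger_force: 40.0
```

```bash
sed -i '1a s=readout.read_state(); print("now",s["wrist_torque"],s["effort"][6],s["wrist_force"],s["dq"][6])' q.py; python3 q.py
```

```text
now [-0.2556 -0.3895  0.1939] 0.20700494293123484 [ 1.345  -1.4361  7.2273] -0.3174883678949987
Tz [0.1788 0.1373 0.1072 0.0399 0.1102] e7 [-0.2129 -0.2988 -0.1484 -0.1115 -0.1056]
mean [  0.1147  -0.1755  -0.2727   1.0824  -1.5909   7.889  441.3303  87.8237
  39.0317]
yaw 0.7250826326432324 grip 0.011893331190831193 17.9
```

Request:
{"name": "move_arm", "arguments": {"targets": [[[0,0,0,0.05,8]]]}}

```text
clock: 18.02
tool_pos: [0.4413, 0.0878, 0.039]
tcp_rot: [1.361, 2.831, 0.002]
wrist_force: [1.4, -0.6, 7.1]
grip_width: 0.0118
finger_force: 40.0
```

```bash
python3 q.py
```

```text
now [-0.3055 -0.351   0.2446] 0.1872764015570283 [ 1.4133 -0.5595  7.0561] -0.31674583434126685
Tz [0.2011 0.1224 0.0793 0.0825 0.1007] e7 [-0.2318 -0.3177 -0.1675 -0.1307 -0.1249]
mean [  0.1172  -0.1945  -0.306    1.4059  -1.1689   7.9594 441.3108  87.792
  39.0157]
yaw 0.6751473728599298 grip 0.011875221410132974 18.275
```

The moving torque is about 0.22–0.25 N m and rising at the expected rate, so the knob is tight. I'll release it and retreat.

Request:
{"name": "move_arm", "arguments": {"targets": [[[0,0,0,0,40],[0,0,0,0,40],[0,0,0,0,40],[0,0,-20,0,40],[0,0,-60,0,40],[0,0,-110,0,40],[0,0,-160,0,40],[0,0,-160,0,40]]]}}

```text
clock: 19.27
tool_pos: [0.4426, 0.0884, 0.2014]
tcp_rot: [1.362, 2.827, 0.01]
wrist_force: [-0.2, 0.8, -0.3]
grip_width: 0.0398
finger_force: 0.0
```

Run:
```python
from h import *
delta([.4405,.0896,.046])
a=cam('side'); b=cam('top'); im=b['color'].astype(float); g=im.sum(2); ex=np.array([np.cos(1.647),np.sin(1.647)])
for v in(230,234,238,242):
    i=249+g[v,249:252].argmin(); w=np.clip(370-g[v,i-1:i+2],0,None); u=(w*np.arange(i-1,i+2)).sum()/w.sum(); p=onz(b,u,v,.066); print(v,u,p[:2]@ex)
A=a['color'][200:310,260:340]; B=b['color'][195:265,225:365]
z=lambda i,w,h:cv2.resize(i[:,:,::-1],(w,h),interpolation=2)
cv2.imwrite('pics/m9.png',np.hstack([z(A,290,400),cv2.copyMakeBorder(z(B,500,250),0,150,0,0,0)]))
```

```text
tcp [0.4426 0.0884 0.2014] t 19.275 F [-0.2491  0.8038 -0.3322] T [-0.0628 -0.0321 -0.0226] g 0.03978907195275669 0.0 q7 0.5417216243747581
yaw of tool y 0.672824430336316 shift mm [  2.2739  -1.9997 155.3608]
230 250.08695652173913 0.1800533271213213
234 250.86069651741295 0.17878197100946858
238 250.89018691588785 0.1790356342908384
242 250.88863109048725 0.17935210434440965
```

View pics/m9.png

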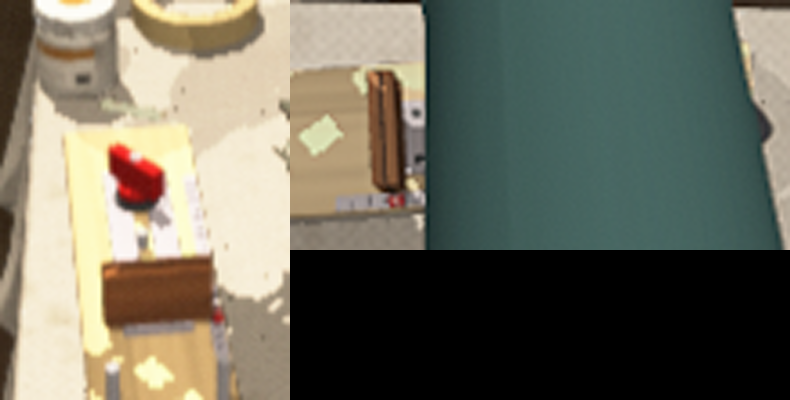

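The knob has turned and sits on the plate. The stop line (s about 179.2 mm) is still at the marker (about 179 mm), the jar and tape are in place, and the gripper is clear.

```bash
python3 -c "
from bench import job; print(job.sign_off())"
```

```text
the job is handed in; nothing more can be done
None
```

The stop is level with the marker to within about 1 mm (I overshot by about 15 mm once and slid it back), the knob is clamped at an estimated 0.22–0.25 N m and released, the bystanders were not touched, and the job is handed in.

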